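# Fetch the spare parts box from behind the carton

## Task

The long grey parts box is stowed in the middle bay of the low bench shelf, behind a cardboard carton and held in by a sliding steel catch. Stand the carton upright on the black rubber mat and slide the catch fully open (either first), leaving the box where it is until both are done; then draw the box out of the bay and lay it flat inside the shallow metal tray, lid up. Set things down rather than dropping them, do not tip them over, leave the can and the spray bottle where they stand, and leave the catch open.

Things in the scene. Friction and masses are not known exactly. Their poses are not given: they have to be found in the camera images.
- carton_centre (a point): Cardboard carton standing upright in front of the middle bay: 90 (own x) x 60 (own y) x 80 mm high, about 0.3 kg. The point is its centre, 40 mm above its underside; own z is up. Gripped across its 60 mm width (own y).
- parts_box_centre (a point): Grey closed steel parts box, flat dark lid: 160 (own x) x 60 (own y) x 50 mm high, about 0.45 kg. The point is its centre, 25 mm up; own z is up, own -x points out of the bay. It lies on the bench; at first some 70 mm of its front end shows ahead of the shelf edge, the rest is under the shelf top. Grip across own y. Drawn 110 mm along -x it is clear of the shelf and can be lifted.
- bay_front (a point): Point on the bench (z = 0) under the front edge of the fixed aluminium shelf, mid-way across its middle bay. x points into the bay, y along the shelf's front edge to its left. Shelf 384 mm wide (y), 200 mm deep (x 0 to 200 mm); top from 60 to 68 mm above the bench. Thin dividers at y = +-62 mm start at x = 0 (bay 120 mm clear). The other two bays hold things that stay there.
- catch_grip (a point): Middle of the catch's upright steel grip fin, 60 mm above the bench; fin 22 (x) x 12 (y) mm, from 31 to 78 mm up; axes as bay_front. Catch: flat bar 10 mm thick, 9 to 31 mm above the bench, 80 mm ahead of the shelf edge, just ahead of the box. Shut, it ends 25 mm to -y of the bay's middle, its fin 120 mm to +y. It runs through a fixed block 26 x 20 mm, 36 mm high, at y = 83 mm.
- catch (a joint): Travel of the catch along bay_front's +y: 0 fully shut (bar across the box's way), 0.095 m fully open against its stop (bar clear of the box and of fingers beside it). Slides with about 1.5 N of friction and stays where it is left. Fully open means above 0.085.
- tray_in (a point): Centre of the inner floor of the fixed shallow aluminium tray: 140 (own x) x 220 (own y) mm outside, walls 4 mm thick and 18 mm high, floor about 4 mm above the bench. The box fits flat only with its length about along the tray's own y. The tray is on the left or right of the bench, the mat on the other side.
- mat_top (a point): Centre of the upper face of the fixed black rubber mat, 180 (own x) x 160 (own y) mm, 4 mm thick.
- can_centre (a point): Plain metal can, 66 mm diameter, 100 mm high, standing in front of the right-hand bay; the point is its centre, 50 mm up. To be left alone.
- sprayer_centre (a point): White spray bottle, 70 mm diameter, about 190 mm high, standing at the far left of the bench; the point is on its axis 90 mm up. To be left alone.

How it is judged:
By the outcome, as a careful person would: the job done as asked, in the order asked, and still so for the second after the job is handed in, with the robot touching nothing.
It also fails if it takes over 72 s, if anything falls off the work surface, if the arm or the gripper's body presses on something with over 40 N, if the wrist force passes 120 N, or if a joint passes its speed limit or range.

## Robot

A 6-joint arm with a two-finger parallel gripper is mounted at the origin on the work surface. World frame = base frame: x ahead of the robot, y to its left, z up, the work surface at z = 0. Lengths are in m, angles in rad, forces in N, time in s.
With the tool pointing down it reaches from about 0.325 to 0.9 m from the base axis. Payload 6.1 kg.
Tool frame: the origin (TCP) lies at the very end of the fingers, on their centre line; the grasp point (between the pads) lies ctrl.grip_depth behind it (ctrl.grip_depth is the distance from the TCP to the grasp point, in m); x points along the fingers, y is the direction in which the jaws open and shut, and the axes are right-handed (so a half turn about x gives the same grasp; the last joint's range is limited). The gripper opens to 85 mm and grips with 20 to 120 N. Pads are 22 mm wide; open, the fingers measure 114 mm over their backs; the gripper's body (76 mm by 85 mm) begins 54 mm behind the grasp point. The pads swing forward as they close: fully open they stand 13 mm farther back than shut.
Start: joints at [1.115, 0.22, 1.526, -0, 1.395, -0.126], TCP at [0.202, 0.591, 0.231] pointing down, gripper open.
Joint ranges: [-2.98, 2.98], [-0.91, 2.08], [0.09, 2.57], [-1.24, 4.39], [0.2, 2.65], [-2.68, 2.68]. Speed limits (rad/s): [2.57, 2.57, 3.01, 3.14, 3.14, 3.14].

## Interface

Orientations are given as a rotation vector (axis times angle).
In Python, from rig import readout, cams, workorder, boxes_of, mark_of, ctrl gives the robot as it stands.
- The arm moves only by the tool carry_out, never from a script. Its argument "plan" is a list that holds one entry, the list of rows, each a list of 7 numbers: the shift along the tool's x, y, z in m, then the turn, a rotation vector about the tool's x, y, z in rad, then the opening, from 0 (shut) to 1 (fully open). A call has 1 to 20 rows; each row shifts and turns the pose as measured when the row begins, along the tool's axes as they then stand; what a row does not reach is not made up. A row lasts 1/8 s, in which the tool goes at most 62.5 mm and 10.7 degrees, less where a joint would pass 70% of its speed; a pose out of reach is approached as far as the arm can. A call with a gripper value outside its range is refused whole. The fingers move at their own pace and stop on an object; "squeeze" is the grip in N (left out, the last holds). Time passes only in rows, so rows that do not move let the fingers close. It gives the time, the measured TCP pose, the force and the opening at its end, in the units of the state.
- readout.observe(): the state, without advancing time (a new reading comes with each control period).
- cams.grab_frame(name): name is "side" or "top"; returns the picture (384x512x3 uint8, blue, green, red); there is no depth.
- cams.camera_info(name): a dict with "fx", "fy", "cx", "cy" (pixels), "R" (3x3) and "t" (3): a world point X has camera coordinates R X + t. Camera axes: x right, y down, z forward; pixel columns grow to the right and rows downward; lengths in m; the calibration is good to about 2 mm. A picture is of the moment at which its call begins. camera_info takes no time and is no camera call.
- workorder.close_job(): hands the job in, once; it reports no verdict.
Trained networks look in the newest picture that a camera, given by its name, has taken for a name from the list of things; names that differ only in an ending like _2 or _b are one class to them, and where a whole thing is asked for, a point or a joint stands for the part that bears it (a point fixed in the world has none). Each returns a list of dicts, best first, with "p" (0 to 1); they miss things now and then, are a little off and sometimes report something else, mostly with a low value. They report only what shows in the picture. A call takes as long as a camera call.
- boxes_of(camera, label): "position" ([x, y, z] in m, in world coordinates, good to about 4 mm: the middle of the surface that is visible of it).
- mark_of(camera, label): "position" ([x, y, z] in m, in world coordinates, good to about 4 mm: a listed point, or the origin of a listed thing).
The state is a dict: "time": time; "qpos": joint angles; "joint_vel": joint speeds; "joint_torque": joint torques, N m; "eef_pos": TCP position; "tool_rot": TCP orientation; "force": force on the tool from outside, world axes, zero at the start; "wrist_torque": the same for the moment, N m; "width": finger opening in m.
Only numpy, scipy, OpenCV 4.12 (cv2) and the standard library are available. Lean on these libraries where they do the work, as an engineer would, in place of code of your own. Each camera call takes 0.05 s, during which the arm holds its last target. There are 200 camera calls.

## Working session

There is one attempt and no reset: what is moved stays moved. The work goes in short steps, Python scripts to look and compute and a tool call to move; the robot and the scene stay as the last step left them, time stands still between calls to the robot, and variables do not carry over. Pictures are saved under pics/ and viewed, about 8 in all and at most 12, crops included, and the job is handed in when it is done.

Besides the shell and the picture viewer there is one more tool, called as name(argument=value, ...) on one line, values as JSON. carry_out: Moves the arm, as the interface text tells. Its arguments: {"type":"object","properties":{"plan":{"type":"array","items":{"type":"array","items":{"type":"array","items":{"type":"number"}}}},"squeeze":{"type":"number"}},"required":["plan"]}

```bash
ls; mkdir -p pics; python3 - <<'E'
from rig import readout, cams, workorder, boxes_of, mark_of, ctrl
import cv2,numpy as np
np.set_printoptions(precision=4,suppress=True)
print(ctrl.grip_depth)
s=readout.observe(); print({k:np.round(v,4) for k,v in s.items()})
for c in ("top","side"):
    cv2.imwrite(f"pics/{c}0.png",cams.grab_frame(c)); i=cams.camera_info(c); print(c,i)
    for n in "carton_centre parts_box_centre bay_front catch_grip tray_in mat_top can_centre sprayer_centre".split():
        print(c,n,[(np.round(d['p'],2),np.round(d['position'],3)) for d in mark_of(c,n)[:2]])
print(readout.observe()['time'])
E
```

```text
pics
0.0187
{'time': np.float64(0.0), 'qpos': array([ 1.1149,  0.2212,  1.5276, -0.    ,  1.3947, -0.1261]), 'joint_vel': array([-0.0006,  0.0007,  0.0012, -0.0012,  0.0001, -0.0006]), 'joint_torque': array([ -0.0011, -49.6895, -38.9394,  -0.0003,   0.0113,  -0.0001]), 'eef_pos': array([0.2021, 0.5908, 0.2302]), 'tool_rot': array([ 0.2573,  1.5558, -0.2603]), 'force': array([-0.0294, -0.0264, -0.7436]), 'wrist_torque': array([-0.0306,  0.057 ,  0.0791]), 'width': np.float64(0.0858)}
top {'fx': 352.4451948690907, 'fy': 352.4451948690907, 'cx': 255.75771347866018, 'cy': 196.4206018404551, 'R': array([[-0.0211, -0.9994, -0.0292],
       [-0.9805,  0.0264, -0.1948],
       [ 0.1955,  0.0245, -0.9804]]), 't': array([0.1277, 0.5757, 0.8355])}
top carton_centre []
top parts_box_centre [(np.float64(0.72), array([0.682, 0.004, 0.025]))]
top bay_front []
top catch_grip [(np.float64(0.52), array([0.614, 0.138, 0.061]))]
top tray_in [(np.float64(0.97), array([0.413, 0.276, 0.002]))]
top mat_top [(np.float64(0.77), array([ 0.426, -0.285,  0.006]))]
top can_centre [(np.float64(0.82), array([ 0.596
[... 161 characters left out ...]
0052061585, 'cy': 188.37172294174437, 'R': array([[ 0.9645, -0.2635,  0.0184],
       [-0.1875, -0.7318, -0.6552],
       [ 0.1861,  0.6285, -0.7552]]), 't': array([-0.4972,  0.2121,  0.9381])}
side carton_centre [(np.float64(0.84), array([0.507, 0.049, 0.037]))]
side parts_box_centre [(np.float64(0.97), array([ 0.69 , -0.   ,  0.024]))]
side bay_front []
side catch_grip [(np.float64(0.87), array([0.621, 0.144, 0.061]))]
side tray_in [(np.float64(0.68), array([0.416, 0.277, 0.   ]))]
side mat_top [(np.float64(0.79), array([ 0.428, -0.282,  0.005]))]
side can_centre [(np.float64(0.92), array([ 0.595, -0.136,  0.047]))]
side sprayer_centre [(np.float64(0.93), array([0.592, 0.47 , 0.091]))]
0.9
```

View pics/top0.png

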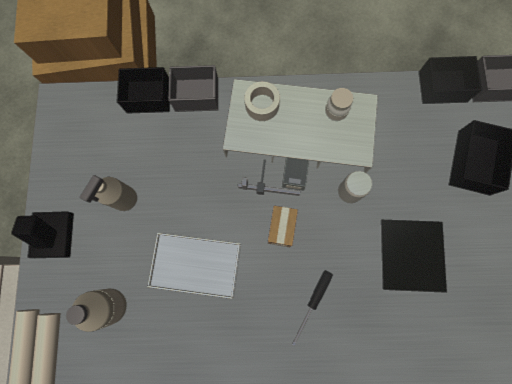

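View pics/side0.png

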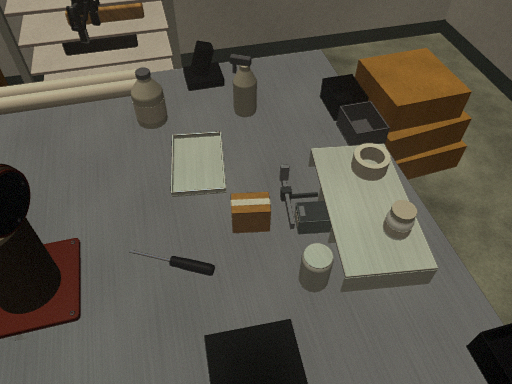

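The top view shows the carton at (283,226), box front (295,178), catch fin (243,184), tray (195,265), mat (414,256) and can (358,185). The side view agrees with it. Next I'll enlarge crops to get the yaws.

```bash
cat > h.py <<'E'
import cv2,numpy as np
from scipy.spatial.transform import Rotation as Rot
from rig import readout, cams, workorder, boxes_of, mark_of, ctrl
np.set_printoptions(precision=4,suppress=True)
def proj(c,X):
    i=cams.camera_info(c); p=np.array(i['R'])@np.array(X,float)+i['t']; return np.array([i['fx']*p[0]/p[2]+i['cx'],i['fy']*p[1]/p[2]+i['cy']])
def back(c,uv,z):
    i=cams.camera_info(c);R=np.array(i['R']);o=-R.T@i['t'];d=R.T@np.array([(uv[0]-i['cx'])/i['fx'],(uv[1]-i['cy'])/i['fy'],1]);return o+d*(z-o[2])/d[2]
def crop(src,dst,x0,y0,w,h,s):
    cv2.imwrite(dst,cv2.resize(cv2.imread(src)[y0:y0+h,x0:x0+w],None,fx=s,fy=s,interpolation=cv2.INTER_CUBIC))
def tri(uv1,uv2):
    P=[]
    for c in("top","side"):
        i=cams.camera_info(c);K=np.array([[i['fx'],0,i['cx']],[0,i['fy'],i['cy']],[0,0,1]]);P.append(K@np.c_[i['R'],i['t']])
    X=cv2.triangulatePoints(P[0],P[1],np.array(uv1,float).reshape(2,1),np.array(uv2,float).reshape(2,1));return (X[:3]/X[3]).ravel()
E
python3 -c "
from h import *
crop('pics/top0.png','pics/c1.png',215,130,160,120,5)
crop('pics/side0.png','pics/c2.png',215,150,133,100,6)"
```

```text
(no output)
```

View pics/c1.png

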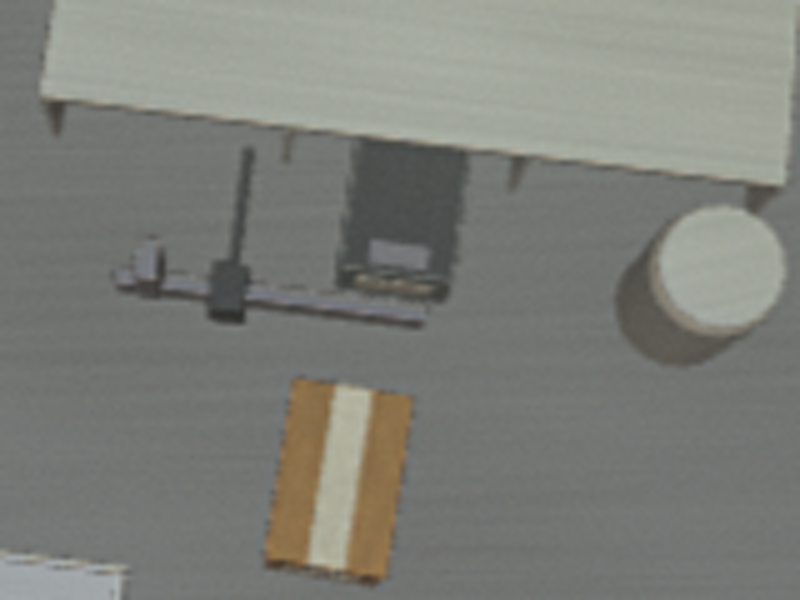

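View pics/c2.png

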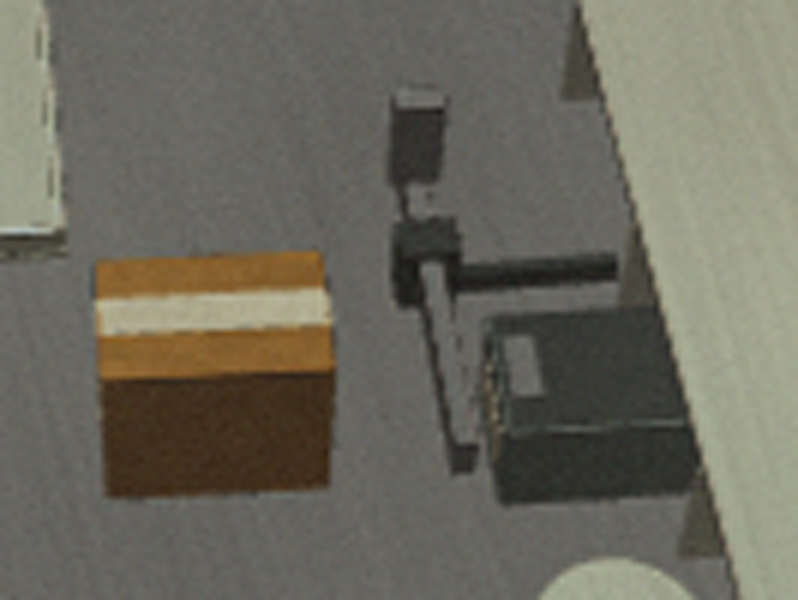

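The crops show the carton's top corners clearly, plus the shelf front edge, the box's front end and the fin top. I'll triangulate these.

```bash
python3 - <<'E'
from h import *
T=lambda x,y:(x/5+215,y/5+130); S=lambda x,y:(x/6+215,y/6+150)
# carton: order far+y, far-y, near-y, near+y
ct=[T(292,378),T(413,396),T(385,572),T(268,561)]; cs=[S(322,252),S(333,370),S(102,378),S(95,262)]
X=np.array([tri(a,b) for a,b in zip(ct,cs)]); print("carton tri",X, X.mean(0))
B=np.array([back('top',a,.08) for a in ct]); C=np.array([back('side',a,.08) for a in cs]);print(B,B.mean(0),C.mean(0))
for Q in(X,B,C):
    d=(Q[0]+Q[1]-Q[2]-Q[3]);e=Q[0]+Q[3]-Q[1]-Q[2];print("yaw",np.degrees(np.arctan2(d[1],d[0])),np.degrees(np.arctan2(-e[0],e[1])),np.linalg.norm(d)/2,np.linalg.norm(e)/2)
# shelf
a=back('top',T(42,98),.068);b=back('top',T(783,186),.068);print("shelf",a,b,(a+b)/2,np.linalg.norm(a-b),"yaw",np.degrees(np.arctan2(-(a-b)[0],(a-b)[1])))
# box
print("box front corners tri",tri(T(343,272),S(487,318)),tri(T(447,287),S(498,432)))
L=[back('top',T(*p),.05) for p in((352,140),(343,270),(468,150),(447,285))];print(np.array(L)); d=L[0]-L[1]+L[2]-L[3];print(np.degrees(np.arctan2(d[1],d[0])))
L=[back('side',S(*p),.05) for p in((487,318),(660,308),(498,432),(690,425))];print(np.array(L))
print("fin tri",tri(T(150,240),S(420,100)), back('side',S(420,100),.078),back('top',T(150,240),.078))
# tray/mat
cv=lambda im:cv2.cvtColor(im,cv2.COLOR_BGR2GRAY)
im=cv(cv2.imread('pics/top0.png'))
for n,(x0,y0,x1,y1),th,z in(("tray",(140,225,250,305),lambda g:g>110,.018),("mat",(370,210,460,300),lambda g:g<45,.004)):
    m=np.zeros_like(im);m[y0:y1,x0:x1]=th(im[y0:y1,x0:x1])*255
    c=max(cv2.findContours(m,0,1)[0],key=cv2.contourArea);q=cv2.boxPoints(cv2.minAreaRect(c))
    W=np.array([back('top',p,z) for p in q]);print(n,q.round(1).tolist(),W,W.mean(0),np.linalg.norm(W[0]-W[1]),np.linalg.norm(W[1]-W[2]))
s=readout.observe();print(Rot.from_rotvec(s['tool_rot']).as_matrix())
E
```

```text
carton tri [[0.5522 0.0702 0.074 ]
 [0.5403 0.0112 0.0757]
 [0.4545 0.0285 0.0767]
 [0.4631 0.0845 0.0775]] [0.5025 0.0486 0.076 ]
[[0.5502 0.0705 0.08  ]
 [0.5397 0.0116 0.08  ]
 [0.4545 0.0288 0.08  ]
 [0.4611 0.0848 0.08  ]] [0.5014 0.0489 0.08  ] [0.5021 0.0454 0.08  ]
yaw -10.280929672378983 -10.079700802834967 0.08889687027126902 0.058420115155398245
yaw -10.245947009813545 -8.43135138725153 0.08855505637664185 0.058077501095318666
yaw -11.514026490907384 -10.997949410955888 0.08803869562333837 0.05795375158245251
shelf [0.7023 0.1947 0.068 ] [ 0.6441 -0.1806  0.068 ] [0.6732 0.007  0.068 ] 0.37976617701387955 yaw -8.82229280058292
box front corners tri [0.6127 0.0414 0.048 ] [ 0.6014 -0.0117  0.0454]
[[ 0.6805  0.0345  0.05  ]
 [ 0.611   0.0418  0.05  ]
 [ 0.6732 -0.0255  0.05  ]
 [ 0.6016 -0.0112  0.05  ]]
-8.687886961384773
[[ 0.6136  0.04    0.05  ]
 [ 0.6827  0.0276  0.05  ]
 [ 0.5999 -0.0148  0.05  ]
 [ 0.673  -0.0303  0.05  ]]
fin tri [0.6185 0.14   0.0745] [0.614  0.1365 0.078 ] [0.6226 0.1394 0.078 ]
tray [[140.0, 304.0], [140.0, 225.0], [249.0, 225.0], [249.0, 304.0]] [[0.3176 0.4131 0.018 ]
 [0.5181 0.4218 0.018 ]
 [0.511  0.1342 0.018 ]
 [0.3126 0.1376 0.018 ]] [0.4149 0.2767 0.018 ] 0.20064363686255776 0.2877381566644316
mat [[382.0, 220.0], [445.0, 220.0], [445.0, 291.0], [382.0, 291.0]] [[ 0.5173 -0.2156  0.004 ]
 [ 0.5132 -0.3789  0.004 ]
 [ 0.3337 -0.3565  0.004 ]
 [ 0.3367 -0.1993  0.004 ]] [ 0.4252 -0.2876  0.004 ] 0.16327580731350727 0.1808943810352037
[[-0.      0.3239  0.9461]
 [ 0.0001  0.9461 -0.3239]
 [-1.      0.0001 -0.    ]]
```

```bash
cat >> h.py <<'E'
def go(pos,psi):
    s=readout.observe();R=Rot.from_rotvec(s['tool_rot']).as_matrix();c,n=np.cos(np.radians(psi)),np.sin(np.radians(psi))
    Rt=np.array([[0,c,n],[0,n,-c],[-1,0,0]]);d=np.array(pos)-s['eef_pos']
    print("t",round(float(s['time']),2),"pos",s['eef_pos'],"w",s['width'],"F",s['force'],"turn(tool rad)",Rot.from_matrix(R.T@Rt).as_rotvec(),"shift after turn",Rt.T@d,"now",R.T@d)
E
python3 - <<'E'
from h import *
for n,q,z in(("tray",[(158,234),(240,241),(234,297),(149,289)],.018),):
    W=np.array([back('top',p,z) for p in q]);print(n,W,W.mean(0)); e=W[0]+W[3]-W[1]-W[2];d=W[0]+W[1]-W[2]-W[3];print(np.degrees(np.arctan2(-e[0],e[1])),np.degrees(np.arctan2(d[1],d[0])),np.linalg.norm(e)/2,np.linalg.norm(d)/2)
go([.503,.048,.14],80)
E
```

```text
tray [[0.4932 0.3732 0.018 ]
 [0.47   0.1582 0.018 ]
 [0.3302 0.1751 0.018 ]
 [0.3539 0.3916 0.018 ]] [0.4119 0.2745 0.018 ]
-6.208544120611102 -7.205493437802223 0.21698432502035153 0.14064350960892377
t 0.9 pos [0.2024 0.5913 0.2313] w 0.08522300912284012 F [-0.1667  0.117  -1.0605] turn(tool rad) [-0.1553 -0.     -0.0001] shift after turn [ 0.0913 -0.4829  0.3904] now [ 0.0913 -0.4167  0.4604]
```

carry_out(plan=[[[0, 0, 0, -0.155, 0, 0, 1], [0, -0.04, 0.033, 0, 0, 0, 1], [0.01, -0.04, 0.033, 0, 0, 0, 1], [0.01, -0.04, 0.033, 0, 0, 0, 1], [0.01, -0.04, 0.033, 0, 0, 0, 1], [0.01, -0.04, 0.033, 0, 0, 0, 1], [0.01, -0.04, 0.033, 0, 0, 0, 1], [0.01, -0.04, 0.033, 0, 0, 0, 1], [0.01, -0.04, 0.033, 0, 0, 0, 1], [0.01, -0.04, 0.033, 0, 0, 0, 1], [0.01, -0.04, 0.033, 0, 0, 0, 1], [0, -0.04, 0.033, 0, 0, 0, 1], [0, 0, 0, 0, 0, 0, 1]]], squeeze=40)

```text
time: 2.52
eef_pos: [0.4967, 0.0833, 0.141]
tool_rot: [0.136, 1.558, -0.126]
force: [-0.2, 0.6, -0.2]
width: 0.0854
```

```bash
python3 -c "
from h import *
go([.503,.048,.031],80)"
```

```text
t 2.52 pos [0.4967 0.0833 0.141 ] w 0.08544876963205035 F [-0.1754  0.5888 -0.2455] turn(tool rad) [ 0.0076  0.008  -0.0066] shift after turn [ 0.11   -0.0336  0.0123] now [ 0.1099 -0.0344  0.0112]
```

carry_out(plan=[[[0, -0.033, 0.012, 0.008, 0.008, -0.006, 1], [0, 0, 0, 0, 0, 0, 1], [0.037, 0, 0, 0, 0, 0, 1], [0.037, 0, 0, 0, 0, 0, 1], [0.034, 0, 0, 0, 0, 0, 1], [0, 0, 0, 0, 0, 0, 1]]])

```text
time: 3.28
eef_pos: [0.5024, 0.0541, 0.032]
tool_rot: [0.139, 1.565, -0.133]
force: [0.3, -0.8, -0.7]
width: 0.0853
```

```bash
python3 -c "
from h import *
go([.503,.048,.031],80)
cv2.imwrite('pics/a.png',cams.grab_frame('side'))
crop('pics/a.png','pics/a1.png',165,100,200,150,4)"
```

```text
t 3.27 pos [0.5024 0.0541 0.032 ] w 0.08534713607856409 F [ 0.3183 -0.7764 -0.6622] turn(tool rad) [ 0.0016  0.0016 -0.0041] shift after turn [ 0.001  -0.0059  0.0016] now [ 0.001  -0.0059  0.0016]
```

View pics/a1.png

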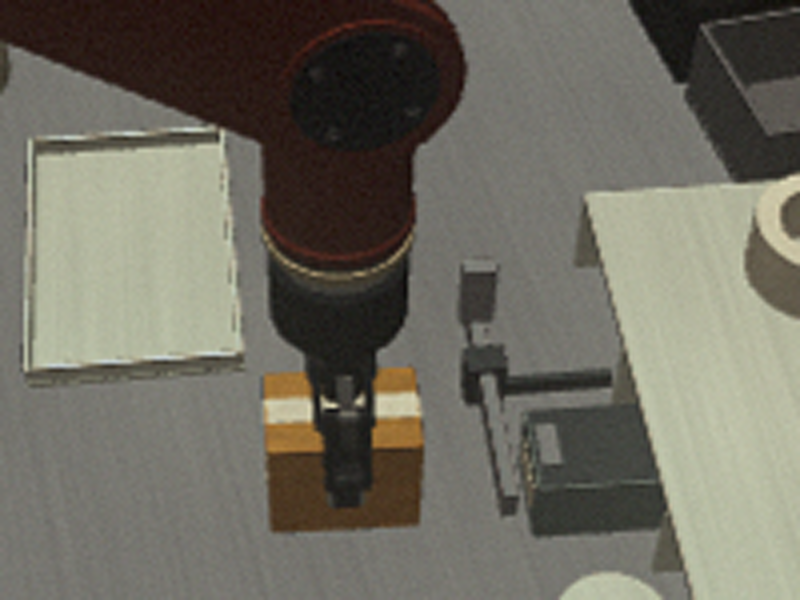

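The fingers straddle the carton (visible finger near crop pixel (345,450)), centred along its length. I'll close and lift.

carry_out(plan=[[[0, -0.006, 0.001, 0, 0, 0, 1], [0, 0, 0, 0, 0, 0, 0], [0, 0, 0, 0, 0, 0, 0], [0, 0, 0, 0, 0, 0, 0], [0, 0, 0, 0, 0, 0, 0], [0, 0, 0, 0, 0, 0, 0], [0, 0, 0, 0, 0, 0, 0], [-0.02, 0, 0, 0, 0, 0, 0], [-0.03, 0, 0, 0, 0, 0, 0], [-0.03, 0, 0, 0, 0, 0, 0], [0, 0, 0, 0, 0, 0, 0]]])

```text
time: 4.7
eef_pos: [0.5041, 0.0479, 0.118]
tool_rot: [0.139, 1.559, -0.132]
force: [0.6, 1.1, -3.9]
width: 0.0597
```

```bash
python3 -c "
from h import *
go([.425,-.285,.09],80)"
```

```text
t 4.7 pos [0.5041 0.0479 0.118 ] w 0.05967944776191912 F [ 0.6431  1.1198 -3.9398] turn(tool rad) [ 0.0021  0.0069 -0.005 ] shift after turn [ 0.028  -0.3416 -0.02  ] now [ 0.0262 -0.3417 -0.0209]
```

carry_out(plan=[[[0, -0.02, -0.001, 0.002, 0.006, -0.005, 0], [0, -0.036, -0.002, 0, 0, 0, 0], [0, -0.036, -0.002, 0, 0, 0, 0], [0, -0.036, -0.002, 0, 0, 0, 0], [0, -0.036, -0.002, 0, 0, 0, 0], [0, -0.036, -0.002, 0, 0, 0, 0], [0, -0.036, -0.002, 0, 0, 0, 0], [0.005, -0.036, -0.002, 0, 0, 0, 0], [0.005, -0.036, -0.002, 0, 0, 0, 0], [0.01, -0.03, -0.002, 0, 0, 0, 0], [0, 0, 0, 0, 0, 0, 0]]])

```text
time: 6.08
eef_pos: [0.4078, -0.2951, 0.0785]
tool_rot: [0.144, 1.593, -0.134]
force: [0.4, 0.5, -3.6]
width: 0.0593
```

```bash
python3 -c "
from h import *
go([.425,-.285,.037],80)"
```

```text
t 6.08 pos [ 0.4078 -0.2951  0.0785] w 0.059338905469692525 F [ 0.3762  0.4554 -3.6267] turn(tool rad) [-0.0021 -0.0276 -0.004 ] shift after turn [0.0415 0.0129 0.0151] now [0.0411 0.0128 0.0162]
```

carry_out(plan=[[[0, 0.012, 0.015, -0.002, -0.027, -0.004, 0], [0, 0, 0, 0, 0, 0, 0], [0.015, 0, 0, 0, 0, 0, 0], [0.01, 0, 0, 0, 0, 0, 0], [0, 0, 0, 0, 0, 0, 0]]])

```text
time: 6.7
eef_pos: [0.424, -0.2823, 0.0489]
tool_rot: [0.138, 1.57, -0.133]
force: [0.1, -0.8, -2.5]
width: 0.0598
```

```bash
python3 -c "
from h import *
go([.425,-.285,.036],80)"
```

```text
t 6.7 pos [ 0.424  -0.2823  0.0489] w 0.05979933553757837 F [ 0.082  -0.759  -2.5037] turn(tool rad) [ 0.002  -0.0033 -0.0027] shift after turn [ 0.0129 -0.0025  0.0014] now [ 0.0128 -0.0025  0.0015]
```

carry_out(plan=[[[0.006, 0, 0, 0, -0.003, -0.003, 0], [0.003, 0, 0, 0, 0, 0, 0], [0.002, 0, 0, 0, 0, 0, 0], [0, 0, 0, 0, 0, 0, 0]]])

```text
time: 7.2
eef_pos: [0.4246, -0.283, 0.0429]
tool_rot: [0.134, 1.567, -0.136]
force: [0.7, -0.6, -3.8]
width: 0.0595
```

```bash
python3 -c "
from h import *
go([.425,-.285,.036],80)"
```

```text
t 7.2 pos [ 0.4246 -0.283   0.0429] w 0.059543244188368205 F [ 0.6659 -0.5579 -3.7586] turn(tool rad) [ 0.0029 -0.0005  0.001 ] shift after turn [ 0.0069 -0.002   0.0007] now [ 0.0069 -0.0019  0.0007]
```

carry_out(plan=[[[0.006, 0, 0, 0, 0, 0, 0], [0.003, 0, 0, 0, 0, 0, 0], [0, 0, 0, 0, 0, 0, 0]]])

```text
time: 7.58
eef_pos: [0.4258, -0.2842, 0.0414]
tool_rot: [0.134, 1.567, -0.136]
force: [-0.3, 0.2, -3.8]
width: 0.0597
```

```bash
python3 -c "
from h import *
go([.425,-.285,.036],80)
cv2.imwrite('pics/b.png',cams.grab_frame('side'))
crop('pics/b.png','pics/b1.png',190,250,160,120,5)"
```

```text
t 7.58 pos [ 0.4258 -0.2842  0.0414] w 0.059732579930260606 F [-0.2625  0.2009 -3.7737] turn(tool rad) [ 0.0028 -0.0002  0.0017] shift after turn [ 0.0054 -0.001  -0.0007] now [ 0.0054 -0.0009 -0.0007]
```

View pics/b1.png

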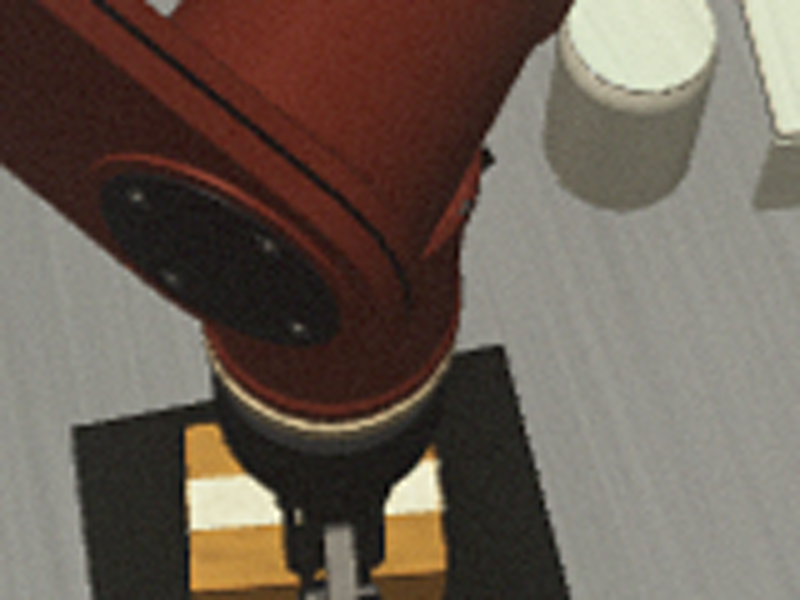

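The carton is held upright over the mat and hasn't touched down, since the weight still shows in the force. I'll continue down.

carry_out(plan=[[[0.004, 0, 0, 0, 0, 0, 0], [0.004, 0, 0, 0, 0, 0, 0], [0.004, 0, 0, 0, 0, 0, 0]]])

```text
time: 8.0
eef_pos: [0.4262, -0.2846, 0.0408]
tool_rot: [0.135, 1.572, -0.134]
force: [-17.6, 14.1, 41.4]
width: 0.0596
```

```bash
python3 -c "
from h import *
go([.425,-.285,.036],80)"
```

```text
t 8.0 pos [ 0.4262 -0.2846  0.0408] w 0.05956881186892188 F [-17.615   14.0823  41.3678] turn(tool rad) [ 0.0036 -0.005  -0.0004] shift after turn [ 0.0048 -0.0006 -0.0011] now [ 0.0048 -0.0006 -0.001 ]
```

carry_out(plan=[[[-0.002, 0, 0, 0, 0, 0, 0], [0, 0, 0, 0, 0, 0, 0]]])

```text
time: 8.25
eef_pos: [0.4266, -0.285, 0.0432]
tool_rot: [0.134, 1.57, -0.135]
force: [0.3, -0.1, -3.7]
width: 0.0595
```

carry_out(plan=[[[0.002, 0, 0, 0, 0, 0, 0], [0.001, 0, 0, 0, 0, 0, 0], [0, 0, 0, 0, 0, 0, 0]]])

```text
time: 8.62
eef_pos: [0.4264, -0.2849, 0.041]
tool_rot: [0.135, 1.572, -0.134]
force: [-0.4, 1.4, -0.1]
width: 0.0596
```

Touching lightly (about 0 N). I'll release, then rise clear.

carry_out(plan=[[[0, 0, 0, 0, 0, 0, 0.5], [0, 0, 0, 0, 0, 0, 1], [0, 0, 0, 0, 0, 0, 1], [0, 0, 0, 0, 0, 0, 1], [0, 0, 0, 0, 0, 0, 1], [-0.03, 0, 0, 0, 0, 0, 1], [-0.04, 0, 0, 0, 0, 0, 1], [-0.05, 0, 0, 0, 0, 0, 1], [-0.02, 0, 0, 0, 0, 0, 1], [0, 0, 0, 0, 0, 0, 1]]])

```text
time: 9.88
eef_pos: [0.4266, -0.2849, 0.1829]
tool_rot: [0.136, 1.574, -0.133]
force: [-0.3, 0.5, -0.5]
width: 0.0853
```

```bash
python3 -c "
from h import *
go([.615,.139,.15],81)
cams.grab_frame('side');print([(d['p'],d['position']) for d in mark_of('side','carton_centre')[:2]])"
```

```text
t 9.88 pos [ 0.4266 -0.2849  0.1829] w 0.08528954290870591 F [-0.2804  0.5255 -0.4968] turn(tool rad) [-0.0142 -0.0072 -0.0015] shift after turn [0.0329 0.4482 0.1198] now [0.0328 0.4498 0.1136]
[(0.57, [0.4273, -0.2804, 0.0421])]
```

carry_out(plan=[[[0, 0.03, 0.008, -0.014, -0.007, -0.001, 1], [0, 0.04, 0.011, 0, 0, 0, 0.6], [0, 0.04, 0.011, 0, 0, 0, 0.6], [0, 0.04, 0.011, 0, 0, 0, 0.6], [0, 0.04, 0.011, 0, 0, 0, 0.6], [0, 0.04, 0.011, 0, 0, 0, 0.6], [0, 0.04, 0.011, 0, 0, 0, 0.6], [0, 0.04, 0.011, 0, 0, 0, 0.6], [0, 0.04, 0.011, 0, 0, 0, 0.6], [0.01, 0.04, 0.011, 0, 0, 0, 0.6], [0.01, 0.04, 0.011, 0, 0, 0, 0.6], [0.01, 0.02, 0.005, 0, 0, 0, 0.6], [0, 0, 0, 0, 0, 0, 0.6]]])

```text
time: 11.6
eef_pos: [0.6087, 0.1568, 0.1207]
tool_rot: [0.132, 1.611, -0.121]
force: [0.5, 0.8, -0.6]
width: 0.0511
```

```bash
python3 -c "
from h import *
go([.615,.139,.12],81)"
```

```text
t 11.6 pos [0.6087 0.1568 0.1207] w 0.05108599478382348 F [ 0.4738  0.7735 -0.5722] turn(tool rad) [-0.003  -0.0439 -0.0035] shift after turn [ 0.0007 -0.0166  0.009 ] now [ 0.0003 -0.0166  0.0091]
```

carry_out(plan=[[[0, -0.016, 0.009, -0.003, -0.044, -0.003, 0.6], [0, 0, 0, 0, 0, 0, 0.6], [0.03, 0, 0, 0, 0, 0, 0.6], [0, 0, 0, 0, 0, 0, 0.6]]])

```text
time: 12.1
eef_pos: [0.6121, 0.1372, 0.087]
tool_rot: [0.124, 1.573, -0.126]
force: [0.1, -0.4, -0.3]
width: 0.0511
```

```bash
python3 -c "
from h import *
go([.615,.139,.043],81)
cv2.imwrite('pics/d.png',cams.grab_frame('top'))
crop('pics/d.png','pics/d1.png',205,130,160,120,5)
print([(d['p'],d['position']) for d in mark_of('top','catch_grip')[:2]])
cams.grab_frame('side');print([(d['p'],d['position']) for d in mark_of('side','catch_grip')[:2]])"
```

```text
t 12.1 pos [0.6121 0.1372 0.087 ] w 0.05111613212061633 F [ 0.069  -0.3967 -0.2835] turn(tool rad) [-0.002  -0.0062  0.0012] shift after turn [0.044  0.0023 0.0026] now [0.044  0.0023 0.0029]
[(0.57, [0.6155, 0.1381, 0.06])]
[(0.76, [0.6213, 0.1432, 0.0607])]
```

View pics/d1.png

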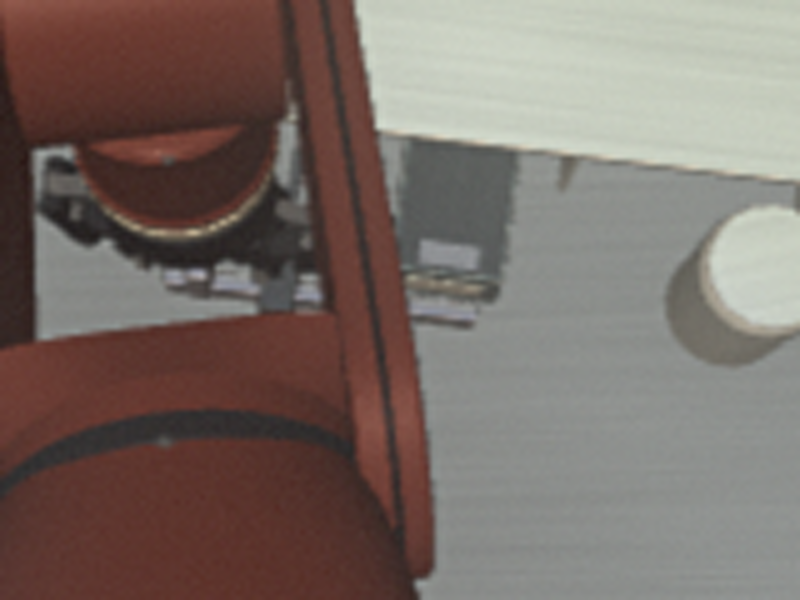

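The gripper is above the fin at about (200,275) in the crop, and the networks agree with the fin's estimated position to within 6 mm. I'll descend and grip.

carry_out(plan=[[[0.02, 0.003, 0.004, -0.002, -0.006, 0.001, 0.6], [0.02, 0, 0, 0, 0, 0, 0.6], [0.006, 0, 0, 0, 0, 0, 0.6], [0, 0, 0, 0, 0, 0, 0], [0, 0, 0, 0, 0, 0, 0], [0, 0, 0, 0, 0, 0, 0], [0, 0, 0, 0, 0, 0, 0], [0, 0, 0, 0, 0, 0, 0], [0, 0, 0, 0, 0, 0, 0]]])

```text
time: 13.42
eef_pos: [0.6213, 0.1407, 0.0431]
tool_rot: [0.123, 1.557, -0.121]
force: [0.4, 0.2, -2.4]
width: 0.011
```

carry_out(plan=[[[0, 0.01, 0, 0, 0, 0, 0], [0, 0.015, 0, 0, 0, 0, 0], [0, 0.015, 0, 0, 0, 0, 0], [0, 0.015, 0, 0, 0, 0, 0], [0, 0.015, 0, 0, 0, 0, 0], [0, 0.015, 0, 0, 0, 0, 0], [0, 0, 0, 0, 0, 0, 0]]])

```text
time: 14.3
eef_pos: [0.6355, 0.2316, 0.0431]
tool_rot: [0.122, 1.557, -0.12]
force: [2.4, 1.4, -3.1]
width: 0.0115
```

```bash
python3 -c "
from h import *
go([.6213+.156*.095,.1407+.988*.095,.043],81)"
```

```text
t 14.3 pos [0.6355 0.2316 0.0431] w 0.011501070617667659 F [ 2.3746  1.405  -3.116 ] turn(tool rad) [ 0.0024  0.0105 -0.0022] shift after turn [0.0001 0.003  0.0001] now [0.0002 0.003  0.0001]
```

carry_out(plan=[[[0, 0.004, 0, 0, 0, 0, 0], [0, 0.003, 0, 0, 0, 0, 0]]])

```text
time: 14.55
eef_pos: [0.6355, 0.2319, 0.043]
tool_rot: [0.114, 1.561, -0.129]
force: [-4.8, -12.5, 3.5]
width: 0.0117
```

The catch is against its stop. I'll release and rise.

carry_out(plan=[[[0, 0, 0, 0, 0, 0, 0.6], [0, 0, 0, 0, 0, 0, 0.6], [0, 0, 0, 0, 0, 0, 0.6], [0, 0, 0, 0, 0, 0, 0.6], [-0.03, 0, 0, 0, 0, 0, 0.6], [-0.05, 0, 0, 0, 0, 0, 1], [-0.03, -0.03, 0, 0, 0, 0, 1], [0, -0.04, 0, 0, 0, 0, 1], [0, -0.04, 0, 0, 0, 0, 1], [0, -0.04, 0, 0, 0, 0, 1], [0, 0, 0, 0, 0, 0, 1]]])

```text
time: 15.92
eef_pos: [0.6122, 0.0829, 0.1603]
tool_rot: [0.113, 1.556, -0.125]
force: [-0.5, 0.6, 0.4]
width: 0.0851
```

```bash
python3 -c "
from h import *
cv2.imwrite('pics/e.png',cams.grab_frame('side'))
for n in('catch_grip','parts_box_centre'): print(n,[(d['p'],d['position']) for d in mark_of('side',n)[:2]])
go([.632,.0135,.10],81)
crop('pics/e.png','pics/e1.png',215,120,160,120,5)"
```

```text
catch_grip [(0.65, [0.631, 0.2358, 0.0602])]
parts_box_centre [(0.6, [0.691, -0.0016, 0.0263])]
t 16.07 pos [0.6125 0.0858 0.1602] w 0.08564868364081041 F [0.202  0.1005 0.1964] turn(tool rad) [0.0079 0.0116 0.0058] shift after turn [ 0.0602 -0.0684  0.0306] now [ 0.0609 -0.0683  0.0293]
```

View pics/e1.png

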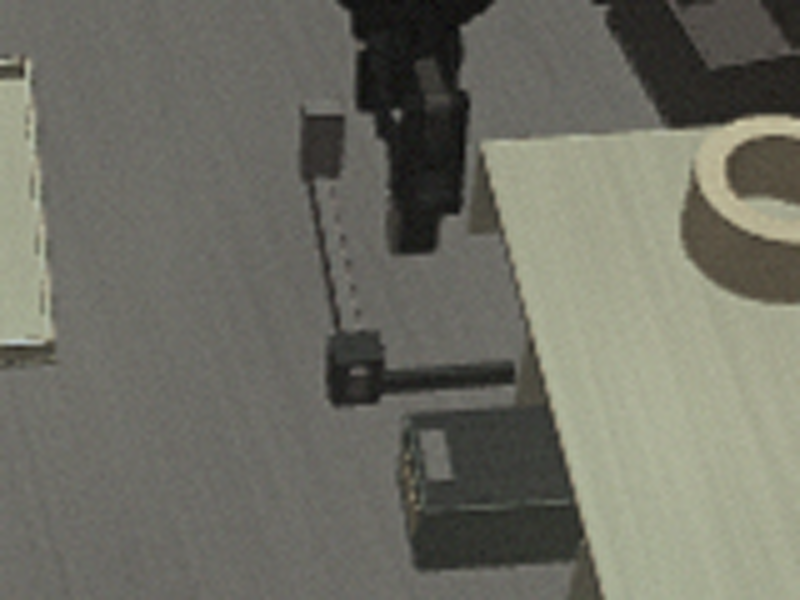

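The catch is fully open: the bar end now sits inside the block at (355,370), and the box's way is clear. Next, over the box's front end.

carry_out(plan=[[[0, -0.036, 0.016, 0.008, 0.012, 0.006, 1], [0.025, -0.036, 0.016, 0, 0, 0, 1], [0.025, 0, 0, 0, 0, 0, 1], [0, 0, 0, 0, 0, 0, 1]]])

```text
time: 16.58
eef_pos: [0.6353, 0.014, 0.1097]
tool_rot: [0.119, 1.567, -0.116]
force: [-0.5, 0.3, -1.0]
width: 0.0851
```

```bash
python3 -c "
from h import *
go([.634,.0095,.014],81)"
```

```text
t 16.57 pos [0.6353 0.014  0.1097] w 0.08509029864815552 F [-0.5308  0.266  -0.9958] turn(tool rad) [ 0.0074  0.0009 -0.002 ] shift after turn [ 0.0957 -0.0046 -0.0006] now [ 0.0957 -0.0048 -0.0007]
```

carry_out(plan=[[[0.01, -0.005, -0.001, 0.007, 0, 0, 1], [0.03, -0.001, 0, 0, 0, 0, 1], [0.03, 0, 0, 0, 0, 0, 1], [0.02, 0, 0, 0, 0, 0, 1], [0.006, 0, 0, 0, 0, 0, 1], [0, 0, 0, 0, 0, 0, 1]]])

```text
time: 17.32
eef_pos: [0.6376, 0.0116, 0.0157]
tool_rot: [0.121, 1.558, -0.118]
force: [-0.1, -0.7, 0.6]
width: 0.0857
```

```bash
python3 -c "
from h import *
go([.634,.0095,.014],81)"
```

```text
t 17.32 pos [0.6376 0.0116 0.0157] w 0.08572893489337156 F [-0.1387 -0.6932  0.5959] turn(tool rad) [ 0.0052  0.0092 -0.0026] shift after turn [ 0.0017 -0.0026 -0.0032] now [ 0.0017 -0.0026 -0.0033]
```

carry_out(plan=[[[0, -0.003, -0.003, 0.005, 0.009, -0.002, 1], [0, 0, 0, 0, 0, 0, 0], [0, 0, 0, 0, 0, 0, 0], [0, 0, 0, 0, 0, 0, 0], [0, 0, 0, 0, 0, 0, 0], [0, 0, 0, 0, 0, 0, 0], [0, 0, 0, 0, 0, 0, 0]]])

```text
time: 18.2
eef_pos: [0.636, 0.009, 0.0188]
tool_rot: [0.124, 1.563, -0.123]
force: [-0.3, 0.8, -0.9]
width: 0.0594
```

```bash
python3 -c "
from h import *
go([.634,.0095,.014],81)"
```

```text
t 18.2 pos [0.636  0.009  0.0188] w 0.05940055304704779 F [-0.2806  0.8198 -0.8526] turn(tool rad) [-0.0001  0.0041 -0.0012] shift after turn [ 0.0048  0.0002 -0.0021] now [ 0.0047  0.0002 -0.0021]
```

carry_out(plan=[[[0, 0, -0.01, 0, 0, 0, 0], [0, 0, -0.02, 0, 0, 0, 0], [0, 0, -0.02, 0, 0, 0, 0], [0, 0, -0.02, 0, 0, 0, 0], [0, 0, 0, 0, 0, 0, 0]]])

```text
time: 18.82
eef_pos: [0.5639, 0.0198, 0.0187]
tool_rot: [0.124, 1.561, -0.124]
force: [-3.7, -0.0, 1.3]
width: 0.0589
```

```bash
python3 -c "
from h import *
go([.636-.988*.128,.009+.156*.128,.0188],81)"
```

```text
t 18.82 pos [0.5639 0.0198 0.0187] w 0.0589102251209438 F [-3.6935 -0.0352  1.3037] turn(tool rad) [-0.0009  0.006  -0.0007] shift after turn [-0.0001  0.0005 -0.0552] now [-0.0004  0.0005 -0.0552]
```

carry_out(plan=[[[0, 0, -0.015, 0, 0, 0, 0], [0, 0, -0.02, 0, 0, 0, 0], [0, 0, -0.018, 0, 0, 0, 0], [0, 0, 0, 0, 0, 0, 0]]])

```text
time: 19.32
eef_pos: [0.5105, 0.028, 0.0187]
tool_rot: [0.125, 1.561, -0.124]
force: [-6.1, 0.2, 4.0]
width: 0.0597
```

```bash
python3 -c "
from h import *
go([.636-.988*.128,.009+.156*.128,.0188],81)
cams.grab_frame('side');print([(d['p'],d['position']) for d in mark_of('side','parts_box_centre')[:2]])"
```

```text
t 19.32 pos [0.5105 0.028  0.0187] w 0.05974149456729283 F [-6.1453  0.1818  4.0414] turn(tool rad) [-0.0015  0.0063 -0.0006] shift after turn [-0.0001  0.0008 -0.0011] now [-0.0001  0.0008 -0.0011]
[(0.57, [0.565, 0.0181, 0.0258])]
```

carry_out(plan=[[[0, 0, 0, 0, 0, 0, 1], [0, 0, 0, 0, 0, 0, 1], [0, 0, 0, 0, 0, 0, 1], [0, 0, 0, 0, 0, 0, 1], [0, 0, 0, 0, 0, 0, 1], [0, 0, 0.02, 0, 0, 0, 1], [0, 0, 0.02, 0, 0, 0, 1], [0, 0, 0.013, 0, 0, 0, 1], [0, 0, 0, 0, 0, 0, 1]]])

```text
time: 20.55
eef_pos: [0.5668, 0.019, 0.0196]
tool_rot: [0.125, 1.559, -0.124]
force: [-0.8, -0.4, -0.2]
width: 0.0853
```

```bash
python3 -c "
from h import *
cv2.imwrite('pics/f.png',cams.grab_frame('side'));print([(d['p'],d['position']) for d in mark_of('side','parts_box_centre')[:2]])
cams.grab_frame('top');print([(d['p'],d['position']) for d in mark_of('top','parts_box_centre')[:2]])
go([.563,.020,.015],81)
crop('pics/f.png','pics/f1.png',195,130,160,120,5)"
```

```text
[(0.85, [0.5687, 0.0177, 0.0256])]
[(0.61, [0.5574, 0.0201, 0.0239])]
t 20.75 pos [0.5652 0.0194 0.0192] w 0.08556120017553229 F [ 0.7262  0.5633 -1.0613] turn(tool rad) [-0.0014  0.0065 -0.0007] shift after turn [ 0.0042  0.0003 -0.0023] now [ 0.0042  0.0003 -0.0023]
```

View pics/f1.png

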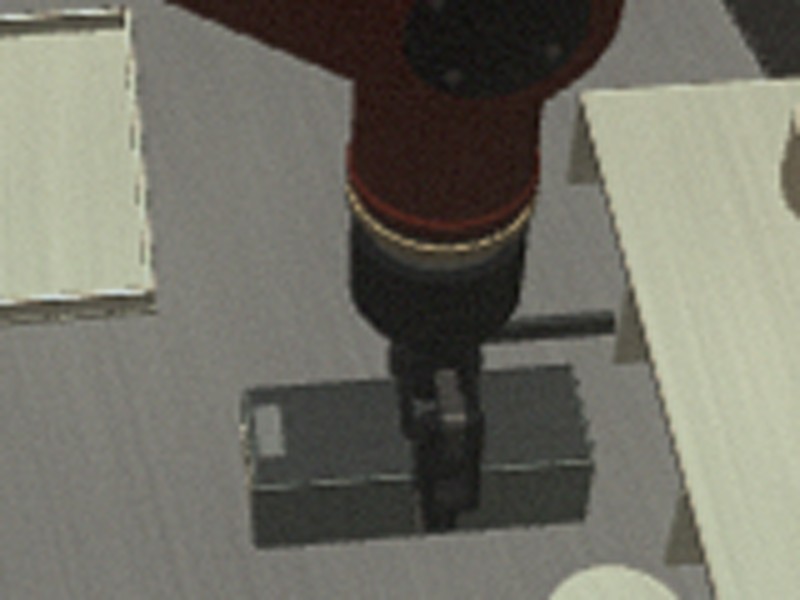

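The box is fully clear of the shelf. The finger is at about x=440 and the box mid at about x=420, so I'm roughly 9 mm off centre towards the shelf. I'll correct, then grip with more squeeze and lift.

carry_out(plan=[[[0.002, 0, -0.008, -0.001, 0.006, 0, 1], [0.003, 0, 0, 0, 0, 0, 1], [0, 0, 0, 0, 0, 0, 0], [0, 0, 0, 0, 0, 0, 0], [0, 0, 0, 0, 0, 0, 0], [0, 0, 0, 0, 0, 0, 0], [0, 0, 0, 0, 0, 0, 0], [0, 0, 0, 0, 0, 0, 0]]], squeeze=70)

```text
time: 21.75
eef_pos: [0.5557, 0.021, 0.0139]
tool_rot: [0.124, 1.568, -0.123]
force: [0.0, 0.7, 0.5]
width: 0.0589
```

carry_out(plan=[[[-0.02, 0, 0, 0, 0, 0, 0], [-0.04, 0, 0, 0, 0, 0, 0], [-0.04, 0, 0, 0, 0, 0, 0], [0, 0, 0, 0, 0, 0, 0]]])

```text
time: 22.25
eef_pos: [0.5528, 0.0212, 0.1156]
tool_rot: [0.124, 1.575, -0.123]
force: [0.8, -0.5, -6.0]
width: 0.059
```

```bash
python3 -c "
from h import *
print(readout.observe()['wrist_torque'])
go([.413,.276,.12],-6.5)"
```

```text
[-0.0138 -0.02   -0.0195]
t 22.25 pos [0.5528 0.0212 0.1156] w 0.05902289510846181 F [ 0.8181 -0.547  -6.0499] turn(tool rad) [ 1.5271 -0.0061  0.0054] shift after turn [-0.0044 -0.1677 -0.2373] now [-0.003   0.2297 -0.178 ]
```

carry_out(plan=[[[0, 0, 0, 0.12, 0, 0, 0], [0, 0, 0, 0.17, 0, 0, 0], [0, 0, 0, 0.17, 0, 0, 0], [0, 0, 0, 0.17, 0, 0, 0], [0, 0, 0, 0.17, 0, 0, 0], [0, 0, 0, 0.17, 0, 0, 0], [0, 0, 0, 0.17, 0, 0, 0], [0, 0, 0, 0.17, 0, 0, 0], [0, 0, 0, 0.17, 0, 0, 0], [0, 0, 0, 0, 0, 0, 0]]])

```text
time: 23.5
eef_pos: [0.5371, 0.0228, 0.094]
tool_rot: [1.276, 1.185, -1.321]
force: [0.0, -0.9, -5.4]
width: 0.0588
```

```bash
python3 -c "
from h import *
go([.413,.276,.11],-6.5)"
```

```text
t 23.5 pos [0.5371 0.0228 0.094 ] w 0.05880668655657818 F [ 0.0464 -0.8712 -5.3898] turn(tool rad) [-0.0005 -0.0007  0.0396] shift after turn [-0.016  -0.1519 -0.2375] now [-0.0098 -0.1526 -0.2374]
```

carry_out(plan=[[[-0.01, -0.009, -0.014, 0, 0, 0.039, 0], [-0.004, -0.019, -0.03, 0, 0, 0, 0], [-0.004, -0.019, -0.03, 0, 0, 0, 0], [-0.004, -0.019, -0.03, 0, 0, 0, 0], [-0.004, -0.019, -0.03, 0, 0, 0, 0], [-0.004, -0.019, -0.03, 0, 0, 0, 0], [-0.004, -0.019, -0.03, 0, 0, 0, 0], [0, -0.014, -0.022, 0, 0, 0, 0], [0, 0, 0, 0, 0, 0, 0]]])

```text
time: 24.62
eef_pos: [0.4122, 0.2565, 0.1199]
tool_rot: [1.26, 1.18, -1.277]
force: [-0.5, -0.4, -7.5]
width: 0.0592
```

```bash
python3 -c "
from h import *
go([.413,.276,.05],-6.5)"
```

```text
t 24.62 pos [0.4122 0.2565 0.1199] w 0.059189812450642754 F [-0.4909 -0.4476 -7.5374] turn(tool rad) [0.0348 0.002  0.0131] shift after turn [ 0.0699 -0.0014 -0.0195] now [ 0.0699  0.0002 -0.0197]
```

carry_out(plan=[[[0, -0.001, -0.02, 0.035, 0.002, 0.013, 0], [0.02, 0, 0, 0, 0, 0, 0], [0.03, 0, 0, 0, 0, 0, 0], [0.02, 0, 0, 0, 0, 0, 0], [0, 0, 0, 0, 0, 0, 0]]])

```text
time: 25.25
eef_pos: [0.4125, 0.2738, 0.0453]
tool_rot: [1.28, 1.159, -1.286]
force: [-1.5, 0.1, -5.9]
width: 0.0589
```

```bash
python3 -c "
from h import *
go([.413,.276,.019],-6.5)
cv2.imwrite('pics/g.png',cams.grab_frame('side'))
crop('pics/g.png','pics/g1.png',130,90,160,120,5)"
```

```text
t 25.25 pos [0.4125 0.2738 0.0453] w 0.05894661940668971 F [-1.4656  0.0884 -5.9325] turn(tool rad) [0.0124 0.0032 0.0015] shift after turn [ 0.0263  0.0002 -0.0023] now [ 0.0263  0.0003 -0.0024]
```

View pics/g1.png

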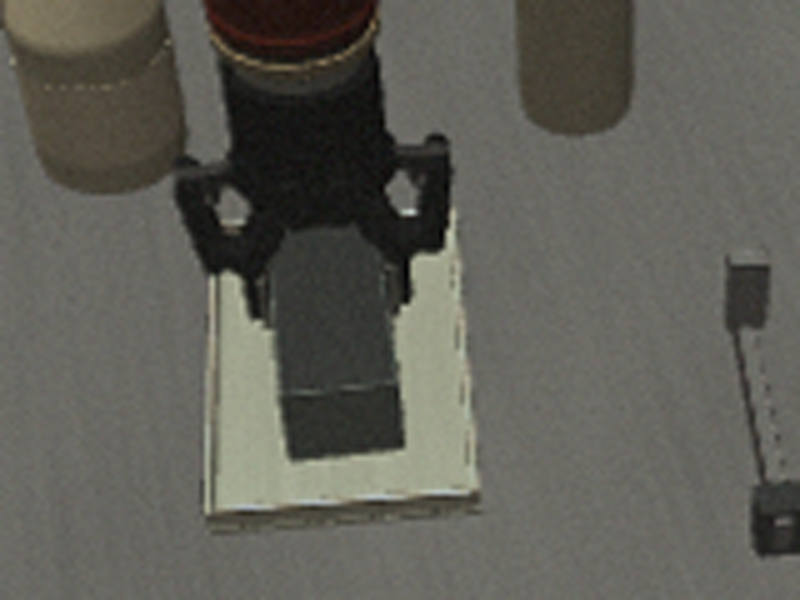

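The box hangs level over the tray and within its walls (near end at (345,455), tray wall at y≈500). I'll lower it gently.

carry_out(plan=[[[0.008, 0, -0.002, 0.012, 0.003, 0, 0], [0.008, 0, 0, 0, 0, 0, 0], [0.005, 0, 0, 0, 0, 0, 0], [0.001, 0, 0, 0, 0, 0, 0], [0, 0, 0, 0, 0, 0, 0]]])

```text
time: 25.92
eef_pos: [0.4158, 0.2767, 0.0253]
tool_rot: [1.296, 1.153, -1.287]
force: [-0.6, 0.7, -6.2]
width: 0.0591
```

```bash
python3 -c "
from h import *
go([.413,.276,.019],-6.5)"
```

```text
t 25.93 pos [0.4158 0.2767 0.0253] w 0.0590620585005691 F [-0.6142  0.696  -6.1544] turn(tool rad) [ 0.0005 -0.0031 -0.0041] shift after turn [ 0.0063 -0.0027  0.001 ] now [ 0.0063 -0.0028  0.0011]
```

carry_out(plan=[[[0.003, 0, 0, 0, 0, 0, 0], [0.002, 0, 0, 0, 0, 0, 0], [0.001, 0, 0, 0, 0, 0, 0], [0, 0, 0, 0, 0, 0, 0]]])

```text
time: 26.42
eef_pos: [0.4162, 0.277, 0.0194]
tool_rot: [1.297, 1.152, -1.286]
force: [-0.1, -0.1, -6.1]
width: 0.0591
```

carry_out(plan=[[[0.001, 0, 0, 0, 0, 0, 0], [0.001, 0, 0, 0, 0, 0, 0]]])

```text
time: 26.68
eef_pos: [0.4163, 0.2771, 0.0179]
tool_rot: [1.297, 1.153, -1.286]
force: [-4.0, -0.5, 6.5]
width: 0.059
```

Contact (about 12 N on the floor). I'll release and rise.

carry_out(plan=[[[0, 0, 0, 0, 0, 0, 0.85], [0, 0, 0, 0, 0, 0, 0.9], [0, 0, 0, 0, 0, 0, 0.9], [0, 0, 0, 0, 0, 0, 0.9], [0, 0, 0, 0, 0, 0, 0.9], [-0.02, 0, 0, 0, 0, 0, 0.9], [-0.04, 0, 0, 0, 0, 0, 0.9], [-0.04, 0, 0, 0, 0, 0, 0.9], [-0.05, 0, 0, 0, 0, 0, 0.9], [-0.04, 0, 0, 0, 0, 0, 0.9], [0, -0.04, 0.02, 0, 0, 0, 0.9], [0, -0.05, 0.02, 0, 0, 0, 0.9], [0, 0, 0, 0, 0, 0, 0.9]]])

```text
time: 28.3
eef_pos: [0.3206, 0.2466, 0.2155]
tool_rot: [1.302, 1.15, -1.281]
force: [-0.1, -0.2, 0.1]
width: 0.0766
```

```bash
python3 - <<'E'
from h import *
a=cams.grab_frame('side');cv2.imwrite('pics/z.png',a)
for n in('parts_box_centre','carton_centre','catch_grip','can_centre','sprayer_centre'): print(n,[(d['p'],d['position']) for d in mark_of('side',n)[:2]])
s=readout.observe();print(s['time'],s['eef_pos'],s['force'],s['width'])
E
```

```text
parts_box_centre [(0.91, [0.417, 0.2665, 0.0299])]
carton_centre [(0.7, [0.4245, -0.2829, 0.0445])]
catch_grip [(0.59, [0.6297, 0.236, 0.0601])]
can_centre [(0.81, [0.5956, -0.1368, 0.0466])]
sprayer_centre [(0.57, [0.5932, 0.4717, 0.0883])]
28.6 [0.3238 0.2473 0.2155] [ 0.7261 -0.7713  0.9201] 0.07702729514181082
```

View pics/z.png

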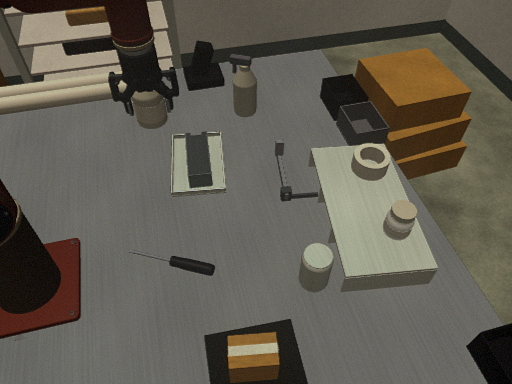

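The box lies flat in the tray at (199,160), and the carton stands upright on the mat at (253,357). The catch is open at (280,150) and the gripper is clear. I'll hand the job in.

```bash
python3 -c "
from rig import workorder
print(workorder.close_job())"
```

```text
the job is handed in; nothing more can be done
None
```

The job is done and handed in at about 28.6 s of the 72 s allowed. I stood the carton upright on the mat and slid the catch open to its stop. Then I drew the box out, regripped it at its middle and laid it flat in the tray, lid up.

**Last checks, from the side camera:**

| Thing | Position found (m) | What it shows |
|---|---|---|
| Parts box | (0.417, 0.267, 0.030) | inside the tray; the last picture shows it lying flat |
| Carton | (0.425, -0.283, 0.045) | upright, near the middle of the mat |
| Catch fin | y = 0.236 | was about 0.14 when shut, so fully open; I felt the stop |
| Can and spray bottle | within 2 mm of their first readings | not moved |

The gripper was clear of everything at the end.

**Small disagreements:**
- **Carton touchdown:** the carton touched the mat about 5 mm higher than I had worked out. It was briefly pressed down with about 45 N at the wrist, through the carton held in the fingers. I backed off and set it down again at about zero force.
- **Box position in the tray:** the network puts the box about 10 mm in y from where I released it. The picture shows it well inside the walls.
- **Catch travel:** the arm measured about 92 mm of travel from the grip point, against the 95 mm stated.

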